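Contact-cleaner squirt for a scratchy pedal knob

ROBOT

A 6-joint arm with a two-finger parallel gripper is mounted at the origin on the work surface. World frame = base frame: x ahead of the robot, y to its left, z up, the work surface at z = 0. Lengths are in mm, angles in rad, forces in N, time in s.
With the tool pointing down it reaches from about 275 to 825 mm from the base axis. Payload 4.9 kg.
Tool frame: the origin (TCP) lies at the very end of the fingers, on their centre line; the grasp point (between the pads) lies 19 mm behind it; z points along the fingers, y is the direction in which the jaws open and shut (so a half turn about z gives the same grasp; the last joint's range is limited). The gripper opens to 85 mm and grips with 20 to 120 N. Pads are 22 mm wide; open, the fingers measure 114 mm over their backs; the gripper's body (76 mm by 85 mm) begins 54 mm behind the grasp point. The pads swing forward as they close: fully open they stand 13 mm farther back than shut.
Start: joints at [-1.248, 0.326, -0.193, 1.052, 0, 1.437], TCP at [242.607, -493.62, 231.281] pointing down, gripper open.
Joint ranges: [-2.65, 2.65], [-0.97, 1.79], [-1.3, 1.35], [-1.93, 2.1], [-1.47, 1.37], [-3.14, 3.14]. Speed limits (rad/s): [2.57, 2.57, 3.14, 3.14, 3.14, 3.14].

INTERFACE

Orientations are given as [roll, pitch, yaw] about the fixed x, y, z axes, in that order (R = Rz(yaw) Ry(pitch) Rx(roll)).
In Python, from bench import bot, solve_ik, imaging gives the robot as it stands. Calls block until the motion is done:
- bot.move_ptp(position, orientation): joint-space move of the TCP to a pose.
- bot.movel(position, rot=None, max_speed=150, threshold=None): straight line of the TCP; rot=None keeps the orientation; max_speed is the mean speed in mm/s. With threshold (N) it stops when the force on the tool has changed by that much, and returns True; else False.
- bot.move_j(angles): joint-space move.
- bot.grip(opening, effort=None): opening from 0.0 (shut) to 1.0 (fully open); effort is the grip in N (None keeps the last); returns when the fingers have stopped.
- bot.dwell(seconds).
- solve_ik(position, orientation): joint angles nearest the present ones, or None.
- bot.get_state(): the state.
- imaging.capture(name): name is "scene" or "side" or "wrist"; returns the picture (400x640x3 uint8, blue, green, red); there is no depth.
- imaging.camera_model(name): a dict with "K" (3x3 intrinsics, pixels), "position" and "rotation" of the camera in the world. Camera axes: x right, y up, looking along -z (the intrinsics and any distortion apply to the point x, -y, -z); pixel columns grow to the right and rows downward; lengths in mm; the calibration is good to about 2 mm. A picture is of the moment at which its call begins: read the wrist's pose just before it. camera_model takes no time and is no camera call; for the wrist camera it gives the pose at the moment of the call.
A pose or a line that the arm cannot do raises bot.IKError and nothing moves.
- bot.sign_off(): hands the job in, once; it reports no verdict.
The state is a dict: "t": time; "qpos": joint angles; "joint_velocities": joint speeds; "effort": joint torques, N m; "tcp_pos": TCP position; "orientation": TCP orientation; "contact_force": force on the tool from outside, world axes, zero at the start; "wrist_torque": the same for the moment, N m; "opening": opening from 0.0 (shut) to 1.0 (fully open).
Only numpy, scipy, OpenCV 4.12 (cv2) and the standard library are available. Lean on these libraries where they do the work, as an engineer would, in place of code of your own. Each camera call takes 0.05 s, during which the arm holds its last target. There are 200 camera calls.

TASK

The black pedal's orange knob is scratchy and needs a squirt of contact cleaner. Slide the black pedal along the board, without lifting it off, until its long side is flush against the front of the spray can's wooden base and its orange knob is lined up with the red straw (the white line on the base); only then press the can's white cap all the way down, and let it spring back up. Leave the pedal there, and leave the silver pedal, red tin, green glass slide and capo where they are.

Things in the scene. Friction and masses are not known exactly. Their poses are not given: they have to be found in the camera images.
- stand: Spray-can stand, fixed to the board: blue upright can (52 mm diameter, shoulder at 108) clamped on a dark wooden base 140 (x) by 95 (y) by 22 high. Origin: on the board under the can's axis; x along the base's front, y the way it sprays, z up. The base spans y = -40 to +55: its front is the face at y = +55. The knob belongs at x = 0, y = 85 (pedal flush).
- straw_tip (a point): Tip of the red straw (4 mm thick) that slants down from the cap in the stand's plane x = 0; the tip is at y = 45, z = 100 mm in the stand's frame and points at where the knob belongs.
- base_line (a point): Foot of the white line on the base's front face: stand frame x = 0, y = 55, z = 0 mm. The line runs up the front and over the base's top along y.
- cap_top (a point): Centre of the flat top of the white nozzle cap (26 diameter, 18 tall), on the can's axis, 145 above the board when up.
- cap (a joint): Travel of the sprung cap in m: 0 up, 0.006 fully down (about 7 N at the bottom, 2 N to start it). It springs back when let go.
- pedal: Loose black effects pedal, about 0.35 kg, 112 (x, long) by 60 (y) by 35 high, flat sides. Origin: centre of its underside; z up. On its top the orange knob at x = +22, y = 0 and a steel footswitch (12 diameter, 12 tall) at x = -32.
- knob (a point): Centre of the top of the pedal's orange knob (25 diameter, 18 tall), 53 above the board. The knob does not turn here.
- phaser: Bystander: loose silver pedal, 112 by 66 by 36 high plus 14 for its four black knobs. Origin: centre of its underside.
- tin: Bystander: loose red flat pick tin, 82 by 58 by 22 high. Origin: centre of its underside.
- slide: Bystander: loose green glass slide, an open tube 27 diameter and 60 tall, standing upright. Origin: centre of its underside.
- capo: Bystander: loose steel capo lying flat, about 90 by 60 by 16 high. Origin: on the board, at the middle of its lower arm, whose long way is x.
Not all that is in view belongs to the job. Leave any blue or yellow look-alike of the pedal alone.

How it is judged:
By the outcome, as a careful person would: the job done as asked, in the order asked, and still so for the second after the job is handed in, with the robot touching nothing.
It also fails if it takes over 64 s, if anything falls off the work surface, if the arm or the gripper's body presses on something with over 40 N, if the wrist force passes 120 N, or if a joint passes its speed limit or range.

## Working session

There is one attempt and no reset: what is moved stays moved. The work goes in short steps, each a Python script; the robot and the scene stay as the last script left them, time stands still between calls to the robot, and variables do not carry over. Pictures are saved under pics/ and viewed, about 8 in all and at most 12, crops included, and the job is handed in when it is done.

```bash
ls; mkdir -p pics; python3 - <<'E'
from bench import bot, imaging
import cv2,numpy as np
for n in("scene","side"):
    im=imaging.capture(n); cv2.imwrite(f"pics/{n}0.png",im)
    m=imaging.camera_model(n); print(n,m)
a=cv2.imread("pics/scene0.png")
print(bot.get_state()["t"])
E
```

```text
pics
scene {'K': array([[361.35152498,   0.        , 323.90047538],
       [  0.        , 361.35152498, 195.17361032],
       [  0.        ,   0.        ,   1.        ]]), 'position': array([1212.13917537, -114.15579012,  731.73338809]), 'rotation': array([ 0.88242886, -0.00759131,  1.40083491])}
side {'K': array([[361.59218103,   0.        , 318.14885772],
       [  0.        , 361.59218103, 202.26288469],
       [  0.        ,   0.        ,   1.        ]]), 'position': array([206.4606587 , 620.05221715, 524.48239348]), 'rotation': array([ 1.03996232, -0.01838453, -2.7002853 ])}
0.1
```

View pics/scene0.png

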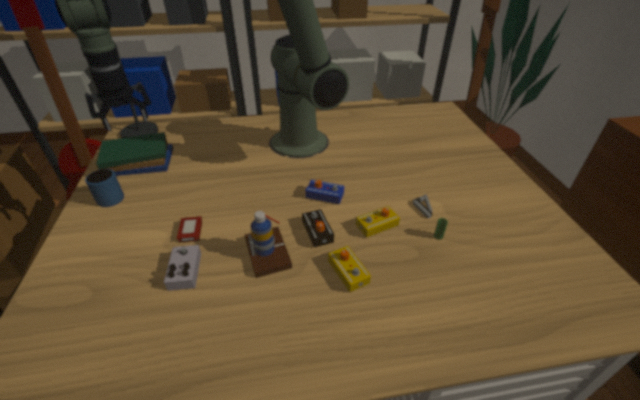

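View pics/side0.png

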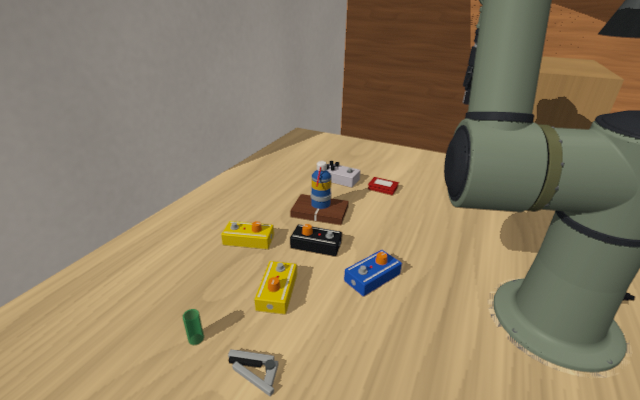

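The scene view shows the stand with its cap at about (260,214) and the black pedal's knob at about (319,227). In the side view the cap is at about (321,165) and the knob at (307,230). Yellow and blue look-alikes sit near the pedal. Next: triangulate these points, then look from above with the wrist camera.

```bash
cat > h.py <<'E'
from bench import bot, solve_ik, imaging
import cv2, numpy as np
from scipy.spatial.transform import Rotation as Ro
def ray(m,px):
    K=m["K"]; d=np.array([(px[0]-K[0,2])/K[0,0],-(px[1]-K[1,2])/K[1,1],-1.])
    if m.get("distortion") is not None: print("DIST")
    return np.array(m["position"]), Ro.from_euler("xyz",m["rotation"]).apply(d/np.linalg.norm(d))
def plane(m,px,z):
    p,d=ray(m,px); return p+d*(z-p[2])/d[2]
def tri(ms,pxs):
    A=np.zeros((3,3));b=np.zeros(3);R=[ray(m,p) for m,p in zip(ms,pxs)]
    for p,d in R:
        P=np.eye(3)-np.outer(d,d);A+=P;b+=P@p
    x=np.linalg.solve(A,b); return x,[round(float(np.linalg.norm((np.eye(3)-np.outer(d,d))@(x-p))),1) for p,d in R]
E
python3 - <<'E'
from h import *
S,T=imaging.camera_model("scene"),imaging.camera_model("side")
print(S.keys())
for n,a,b in (("cap",(260,214),(321,165)),("knob",(320,225),(307,229)),("knobBlue",(318,183),(381,258)),("slide top",(441,220),(192,313))):
    print(n,tri([S,T],[a,b]),plane(S,a,53),plane(T,b,53))
W=imaging.camera_model("wrist"); s=bot.get_state(); print(W,s["tcp_pos"],s["orientation"])
E
```

```text
dict_keys(['K', 'position', 'rotation'])
cap (array([ 553.17396647, -151.40635859,  140.47837766]), [2.3, 2.3]) [ 452.4372572  -158.48085374   53.        ] [ 632.05015748 -322.06178517   53.        ]
knob (array([516.89402177,   0.61216173,  46.31750322]), [1.2, 1.2]) [522.4159231   -1.19300604  53.        ] [512.87060725  10.77188869  53.        ]
knobBlue (array([331.68870664,  24.68102821,  45.99979532]), [1.6, 1.6]) [338.63659397  22.52595376  53.        ] [330.47033844  35.44366181  53.        ]
slide top (array([565.96597322, 323.67108209,  62.14290896]), [0.9, 0.9]) [556.57520702 328.97002662  53.        ] [573.56844927 318.55120951  53.        ]
{'K': array([[318.80174121,   0.        , 321.00792449],
       [  0.        , 318.80174121, 198.98000675],
       [  0.        ,   0.        ,   1.        ]]), 'position': array([ 318.70149458, -455.66469384,  372.4650738 ]), 'rotation': array([-0.33233696,  0.00288651, -1.11380273])} [ 242.42246553 -493.12998569  230.59697543] [-3.14009108e+00 -1.89093837e-04  4.56747483e-01]
```

```bash
python3 - <<'E'
from h import *
import pickle
out=[]
for i,p in enumerate([(590,-130,250),(590,-10,250)]):
    bot.move_ptp(p,[np.pi,0,0]); bot.dwell(.3)
    m=imaging.camera_model("wrist"); im=imaging.capture("wrist"); out.append((m,im)); cv2.imwrite(f"pics/w{i}.png",im); print(m["position"],m["rotation"])
pickle.dump(out,open("w.pkl","wb")); s=bot.get_state(); print(s["t"],s["qpos"],s["tcp_pos"])
cv2.imwrite("pics/w01.png",np.vstack([out[0][1][:,:],out[1][1]])[:, :] if 0 else cv2.resize(np.vstack([o[1] for o in out]),None,fx=.75,fy=.75))
E
```

```text
[ 674.66346597 -130.14590196  391.87213975] [-3.33119474e-01  1.04673969e-03 -1.57156152e+00]
[674.91149102 -10.6694365  391.78628366] [-3.33157860e-01  9.98178355e-04 -1.57229843e+00]
3.175 [-1.43565613e-01  3.90508080e-01 -4.98015989e-02  1.13052621e+00
 -5.73020794e-05  2.99957123e+00] [590.07218517 -10.95345112 249.93524757]
```

View pics/w1.png

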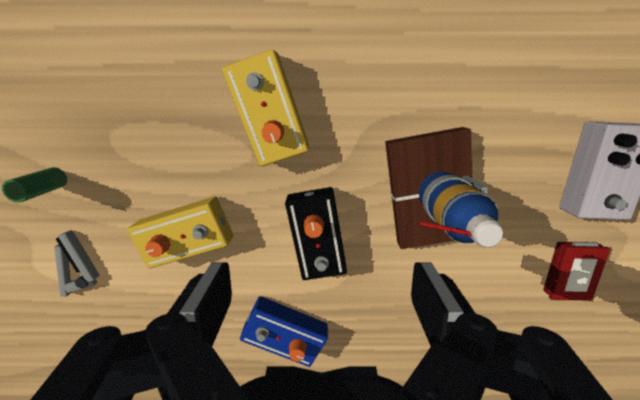

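View pics/w0.png

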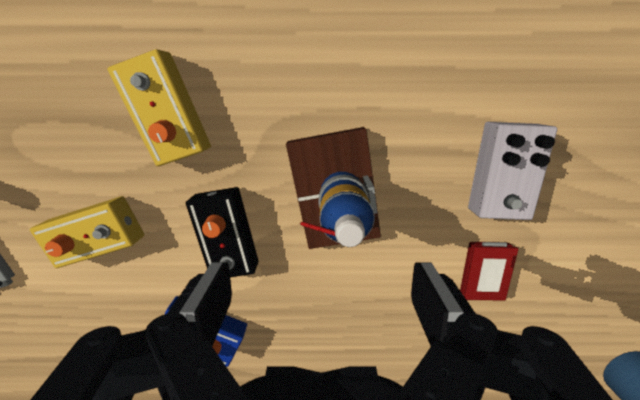

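The wrist views show the pedal's knob at w1 (314,226) and w0 (213,226), on the +x side. The base front runs from (386,142) to (400,248) in w1, with the white line at about (393,199). I'll take one enlarged crop to place the edges precisely.

```bash
python3 - <<'E'
from h import *
import pickle
o=pickle.load(open("w.pkl","rb"))
c=lambda im,x0:cv2.resize(im[120:290,x0:x0+132],None,fx=3,fy=3,interpolation=cv2.INTER_CUBIC)
g=lambda a:np.clip(a.astype(float)*1.6,0,255).astype(np.uint8)
im=np.hstack([c(o[1][1],280),c(o[1][1],380)]); cv2.imwrite("pics/crop1.png",g(im))
for m,im in o:
    h=cv2.cvtColor(im,cv2.COLOR_BGR2HSV)
    mk=cv2.inRange(h,(4,170,120),(16,255,255)); n,l,st,ce=cv2.connectedComponentsWithStats(mk)
    print("orange",[(ce[i].round(1),st[i,4]) for i in range(1,n) if st[i,4]>80])
    mk=cv2.inRange(h,(0,0,150),(179,60,255)); n,l,st,ce=cv2.connectedComponentsWithStats(mk)
    print("white",[(ce[i].round(1),st[i]) for i in range(1,n) if st[i,4]>15])
E
```

```text
orange [(array([157.3, 131.2]), np.int32(279)), (array([210.6, 228.1]), np.int32(232)), (array([ 54.1, 247.4]), np.int32(206))]
white [(array([168.4,  92.5]), array([152,  57,  35,  74, 153], dtype=int32)), (array([136.3, 115. ]), array([114,  71,  46,  89, 178], dtype=int32)), (array([513.2, 175.2]), array([ 479,  125,   78,   94, 3661], dtype=int32)), (array([308. , 197.5]), array([298, 195,  21,   6,  66], dtype=int32)), (array([230. , 210.8]), array([227, 200,   7,  23,  46], dtype=int32)), (array([200.4, 234.1]), array([191, 206,  20,  57, 114], dtype=int32)), (array([ 70.3, 221.8]), array([ 35, 211,  72,  23, 105], dtype=int32)), (array([347.9, 232.5]), array([335, 217,  28,  30, 604], dtype=int32)), (array([242.5, 254.7]), array([238, 238,  10,  34,  69], dtype=int32)), (array([107.3, 247.1]), array([ 91, 242,  34,  11,  47], dtype=int32)), (array([ 67.5, 259.1]), array([ 55, 255,  26,   9,  35], dtype=int32)), (array([490.9, 274.8]), array([477, 259,  29,  33, 733], dtype=int32)), (array([226.9, 337.7]), array([218, 334,  19,   8,  35], dtype=int32))]
orange [(array([270.7, 1
[... 533 characters left out ...]
0.7]), array([291, 206,  17,  70, 133], dtype=int32)), (array([168.6, 222.1]), array([132, 211,  74,  23, 105], dtype=int32)), (array([485.1, 231.7]), array([468, 217,  35,  30, 738], dtype=int32)), (array([337.1, 253.8]), array([334, 238,   7,  34,  64], dtype=int32)), (array([204., 247.]), array([188, 242,  32,  11,  39], dtype=int32)), (array([162.3, 259.2]), array([150, 255,  26,   9,  31], dtype=int32)), (array([578.3, 266. ]), array([571, 259,  19,  15, 127], dtype=int32)), (array([582. , 280.5]), array([577, 277,  11,   8,  65], dtype=int32)), (array([287. , 327.5]), array([257, 315,  65,  28, 144], dtype=int32)), (array([266.1, 347.2]), array([244, 339,  46,  18,  85], dtype=int32))]
```

View pics/crop1.png

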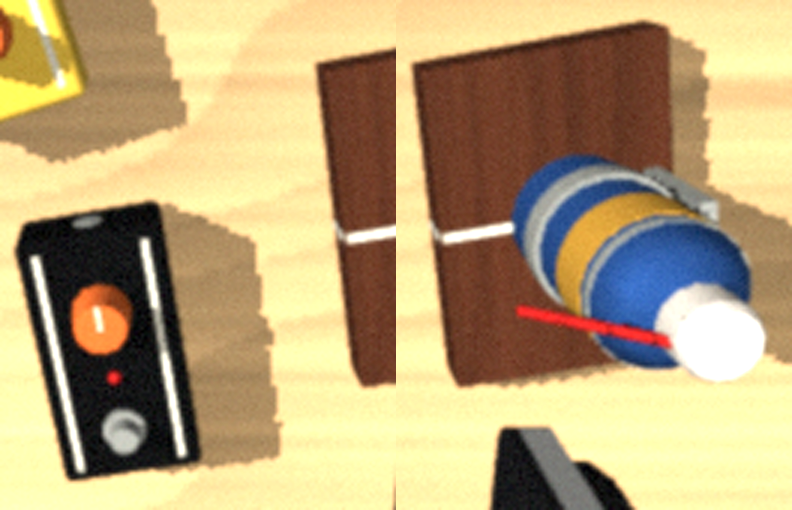

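```bash
python3 - <<'E'
from h import *
import pickle
o=pickle.load(open("w.pkl","rb")); ms=[o[0][0],o[1][0]]
T=lambda n,a,b:print(n,tri(ms,[a,b])[0].round(1),tri(ms,[a,b])[1])
T("knob",(210.6,228.1),(312,227.4)); T("cap",(347.9,232.5),(485.1,231.7))
T("stripeR top",(229,200),(328.7,200)); T("line bend",(298,199.5),(396,200))
T("phaser?",(513.2,175.2),(612.1,179.1))
L=lambda x,y:(280+x/3,120+y/3); R=lambda x,y:(380+(x-396)/3,120+y/3)
P=lambda n,p,z:print(n,plane(ms[1],p,z)[:2].round(1))
for n,p in (("sL0",(36,258)),("sL1",(83,470)),("sR0",(146,240)),("sR1",(181,456))): P(n,L(*p),35)
P("knobtop",L(100,313),53);P("knobw0?",(312,227.4),47)
P("swtop",L(124,427),47)
for n,p,z in(("front0",(424,72),22),("front1",(463,384),22),("bend",(444,240),22),("line end",(512,229),22),("foot",(432,226),0),("bot0",(414,64),0),("straw",(519,311),100),("captop",(735,350),145)): P(n,R(*p),z)
S=imaging.camera_model
E
```

```text
knob [5.199e+02 5.000e-01 4.780e+01] [0.5, 0.5]
cap [ 556.5 -153.2  138.6] [0.4, 0.4]
stripeR top [548.7 -19.3  31.1] [0.1, 0.1]
line bend [ 546.7 -101.6   24.5] [0.2, 0.2]
phaser? [ 573.7 -361.    20. ] [2.4, 2.4]
sL0 [542.6  24.5]
sL1 [445.1   7.3]
sR0 [550.2 -19.2]
sR1 [452.  -34.8]
knobtop [526.7  -1.2]
knobw0? [5.201e+02 5.000e-01]
swtop [473.2 -10.4]
front0 [614.2 -89.3]
front1 [ 479.6 -115.4]
bend [ 545.5 -102.2]
line end [ 550.2 -129.6]
foot [ 544.2 -102. ]
bot0 [613.9 -89.7]
straw [ 547.8 -109.7]
captop [ 555.3 -157.1]
```

Pedal in the stand frame: knob at x≈-1, y≈158, with yaw almost equal to the stand's (0.167 vs 0.182 rad). So I'll use a two-finger push on the far long side, stop short of the base, and check.

```bash
cat >> h.py <<'E'
YAW=.182; O=np.array([555.6,-156.6]); c,s_=np.cos(YAW),np.sin(YAW); RS=np.array([[c,-s_],[s_,c]])
def W(x,y,z): return np.r_[O+RS@[x,y],z]
def Sf(p): return np.r_[RS.T@(np.asarray(p)[:2]-O),p[2:]].round(1)
OR=[np.pi,0,YAW+np.pi/2]
E
python3 - <<'E'
from h import *
bot.grip(0.5,30)
bot.move_ptp(W(-22,222,120),OR)
print(bot.movel(W(-22,222,9),max_speed=100,threshold=8))
print(bot.movel(W(-22,185,9),max_speed=20,threshold=2.5), Sf(bot.get_state()["tcp_pos"]),bot.get_state()["contact_force"])
y=Sf(bot.get_state()["tcp_pos"])[1]
m=imaging.camera_model("wrist"); cv2.imwrite("pics/w2.png",imaging.capture("wrist")); print(m,bot.get_state()["t"],bot.get_state()["tcp_pos"])
E
```

```text
False
True [-22.5 199.1   8.7] [-0.25974283  0.77378008 -0.05057359]
{'K': array([[318.80174121,   0.        , 321.00792449],
       [  0.        , 318.80174121, 198.98000675],
       [  0.        ,   0.        ,   1.        ]]), 'position': array([483.10266118, 118.30649892, 150.64002348]), 'rotation': array([-0.32977798,  0.00149042,  0.18164021])} 7.575 [497.18207655  35.28580865   8.5123579 ]
```

View pics/w2.png

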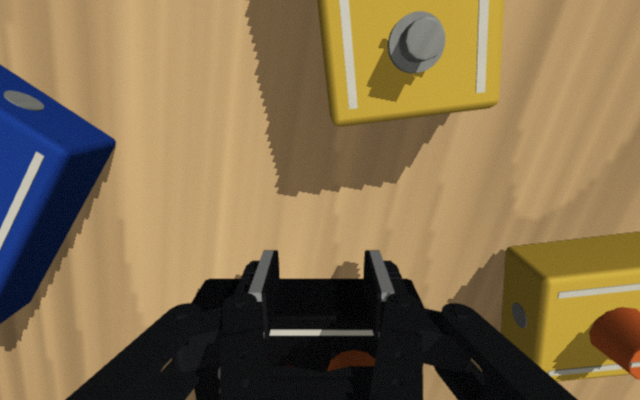

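Contact came at stand y = 199, exactly as predicted. The fingers are at the pedal's far side and the look-alikes are clear. I'll push to about 8 mm short of flush, then look from above.

```bash
cat >> h.py <<'E'
def look(name,x=-22,y=20,z=250):
    bot.move_ptp(W(x,y,z),OR); bot.dwell(.3)
    m=imaging.camera_model("wrist"); im=imaging.capture("wrist")
    cv2.imwrite(name,im); return m,im
E
python3 - <<'E'
from h import *
import pickle
print(bot.movel(W(-22,134,9),max_speed=40,threshold=15), Sf(bot.get_state()["tcp_pos"]),bot.get_state()["contact_force"])
bot.movel(W(-22,142,9),max_speed=60); bot.movel(W(-22,142,200),max_speed=200)
# camera is 85 mm to +y of the TCP and looks back: two places
r=[look(f"pics/w3{k}.png",x,105) for k,x in (("a",-60),("b",40))]
pickle.dump(r,open("w3.pkl","wb")); print(bot.get_state()["t"])
E
```

```text
False [-22.  134.1   9. ] [-0.34243628  0.46915055 -0.41040443]
12.3333
```

View pics/w3a.png

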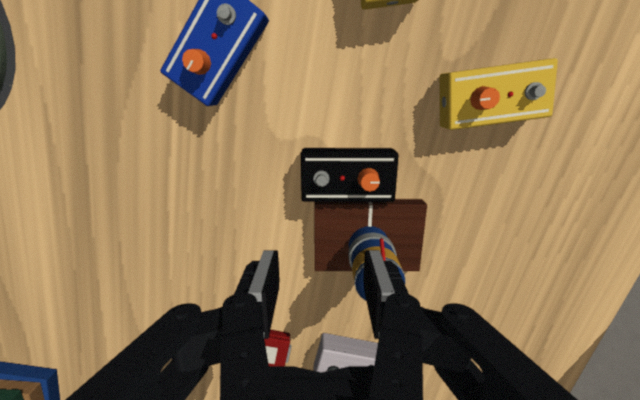

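The view shows the pedal just short of the base. The knob is at (370,181) and the white line at (370,205–228). I'll measure the offset with masks in both views.

```bash
cat >> h.py <<'E'
def measure(m,im,z0=(300,100),rng=90):
    h=cv2.cvtColor(im,cv2.COLOR_BGR2HSV)
    def blobs(lo,hi,a):
        n,l,st,ce=cv2.connectedComponentsWithStats(cv2.inRange(h,lo,hi)); return [(l==i,ce[i],st[i]) for i in range(1,n) if st[i,4]>=a]
    # orange knob nearest to where it is expected
    K=min(blobs((4,170,100),(16,255,255),80),key=lambda b:np.linalg.norm(Sf(plane(m,b[1],48))[:2]-[0,90]))
    print("knob px",K[1].round(1),"stand z48",Sf(plane(m,K[1],48)))
    for b in blobs((0,0,140),(179,70,255),12):
        q=Sf(plane(m,b[1],22)); 
        if abs(q[0])<60 and 20<q[1]<150:
            ys,xs=np.nonzero(b[0]); v=cv2.fitLine(np.c_[xs,ys].astype(np.float32),cv2.DIST_L2,0,.01,.01).ravel()
            t=(np.c_[xs,ys]-v[2:])@v[:2]
            e=[v[2:]+v[:2]*k for k in(t.min(),t.max())]
            print(" white px",b[1].round(1),b[2][2:5],"z22:",[Sf(plane(m,p,22))[:2] for p in e],"z35:",[Sf(plane(m,p,35))[:2] for p in e])
    return K[1]
E
python3 - <<'E'
from h import *
import pickle
r=pickle.load(open("w3.pkl","rb")); k=[measure(*a) for a in r]
x,e=tri([a[0] for a in r],k); print("knob",Sf(x),e)
E
```

```text
knob px [369.4 179.4] stand z48 [-6.1 95.8 48. ]
 white px [349.2 159. ] [ 88   3 262] z22: [array([-77.7, 113.3]), array([ 24.3, 113.4])] z35: [array([-77., 116.]), array([ 21.4, 116.1])]
 white px [326.7 196. ] [ 42   3 121] z22: [array([-78.3,  67.6]), array([-28.3,  67.6])] z35: [array([-77.6,  71.9]), array([-29.4,  71.9])]
 white px [377.7 196. ] [26  3 73] z22: [array([-6.4, 67.6]), array([24.1, 67.8])] z35: [array([-8.3, 71.9]), array([21.1, 72.1])]
 white px [369.8 217.4] [ 4 19 62] z22: [array([ 0.9, 27.9]), array([ 0.7, 52.1])] z35: [array([-1.2, 33.6]), array([-1.4, 57. ])]
knob px [280.6 177.9] stand z48 [-5.2 96.1 48. ]
 white px [260.2 158. ] [ 87   3 251] z22: [array([-81.3, 113.2]), array([ 19.9, 113.3])] z35: [array([-77. , 115.9]), array([ 20.6, 116. ])]
 white px [241.4 194.9] [ 41   3 111] z22: [array([-81.2,  67.4]), array([-32.3,  67.5])] z35: [array([-76.9,  71.7]), array([-29.7,  71.8])]
 white px [293.  194.5] [25  2 48] z22: [array([-9., 68.]), array([20.3, 68. ])] z35: [array([-7.3, 72.2]), array([21. , 72.2])]
 white px [289.8 215.1] [ 4 18 58] z22: [array([ 0.8, 51.8]), array([ 1. , 28.8])] z35: [array([ 2.2, 56.6]), array([ 2.4, 34.4])]
knob [-5.6 95.1 44.8] [0.2, 0.2]
```

Pedal is parallel, with about 9 mm still to go. The knob is at x≈-5.7 and the line at x≈+0.85, so I need a +6.5 mm shift, made by pushing on the pedal's -x end.

```bash
python3 - <<'E'
from h import *
O2=[np.pi,0,YAW+np.pi-2*np.pi]
bot.grip(0.25)
bot.move_ptp(W(-112,94,130),O2)
print(bot.movel(W(-112,94,9),max_speed=100,threshold=8))
print(bot.movel(W(-85,94,9),max_speed=15,threshold=1.5)); x=Sf(bot.get_state()["tcp_pos"])[0]; print("contact",x, bot.get_state()["contact_force"])
if -98<x<-91:
    bot.movel(W(x+6.3,94,9),max_speed=15); print(Sf(bot.get_state()["tcp_pos"]))
bot.movel(W(x-12,94,9),max_speed=60); bot.movel(W(x-12,94,150),max_speed=200)
a=look("pics/w4a.png",-60,105); b=look("pics/w4b.png",40,105)
k=[measure(*a),measure(*b)]; t,e=tri([a[0],b[0]],k); print("knob",Sf(t),e,bot.get_state()["t"])
E
```

```text
False
True
contact -95.5 [0.62835205 0.03848294 0.06296588]
[-89.  94.   9.]
knob px [374.8 178.5] stand z48 [ 0.4 95.6 48. ]
 white px [354.3 158. ] [ 88   3 261] z22: [array([-71.4, 113.4]), array([ 30.8, 113.4])] z35: [array([-71. , 116.1]), array([ 27.6, 116.1])]
 white px [332.7 195. ] [ 43   3 127] z22: [array([-70.6,  67.6]), array([-19.3,  67.7])] z35: [array([-70.2,  71.9]), array([-20.7,  72. ])]
 white px [382.7 195. ] [26  3 73] z22: [array([ 0.2, 67.6]), array([30.7, 67.7])] z35: [array([-1.9, 71.9]), array([27.6, 72. ])]
 white px [369.4 215.6] [ 4 19 63] z22: [array([ 0.8, 27.8]), array([ 0.8, 52.1])] z35: [array([-1.3, 33.5]), array([-1.3, 56.9])]
knob px [286.3 178.1] stand z48 [ 1.2 95.8 48. ]
 white px [266.7 158. ] [ 87   3 259] z22: [array([-74.2, 113.1]), array([ 27. , 113.2])] z35: [array([-70.2, 115.8]), array([ 27.4, 115.8])]
 white px [247.6 195. ] [ 43   3 122] z22: [array([-75.1,  67.2]), array([-23.7,  67.5])] z35: [array([-71.1,  71.5]), array([-21.5,  71.8])]
 white px [298.5 194.5] [26  2 50] z22: [array([-2.9, 67.9]), array([27.6, 67.9])] z35: [array([-1.4, 72.2]), array([28.1, 72.2])]
 white px [289.8 215. ] [ 4 19 58] z22: [array([ 0.8, 53. ]), array([ 1. , 28.7])] z35: [array([ 2.2, 57.8]), array([ 2.4, 34.3])]
knob [ 0.9 95.  45.3] [0.1, 0.1] 21.2333
```

Knob x is now 0.85 ± 0.4, against the line's 0.85. Next is the final push to flush against the base, with a force stop.

```bash
python3 - <<'E'
from h import *
bot.grip(0.5)
bot.move_ptp(W(-21,150,130),OR)
bot.movel(W(-21,150,9),max_speed=100,threshold=8)
print(bot.movel(W(-21,136,9),max_speed=50,threshold=8))
print("stop",bot.movel(W(-21,114,9),max_speed=15,threshold=8), Sf(bot.get_state()["tcp_pos"]),bot.get_state()["contact_force"])
y=Sf(bot.get_state()["tcp_pos"])[1]
bot.movel(W(-21,y+12,9),max_speed=60); bot.movel(W(-21,y+12,150),max_speed=200)
a=look("pics/w5a.png",-60,105); b=look("pics/w5b.png",40,105)
k=[measure(*a),measure(*b)]; t,e=tri([a[0],b[0]],k); print("knob",Sf(t),e,bot.get_state()["t"])
cv2.imwrite("pics/w5c.png",cv2.resize(np.hstack([a[1][130:290,290:440],b[1][130:290,210:360]]),None,fx=2.6,fy=2.6,interpolation=cv2.INTER_CUBIC))
E
```

```text
False
stop True [-21.4 127.4   8.7] [-0.74568806  0.068367    0.56996174]
knob px [375.3 185.3] stand z48 [ 0.5 89.  48. ]
 white px [355.2 165. ] [ 87   3 260] z22: [array([-71. , 106.1]), array([ 30.3, 106.2])] z35: [array([-70.6, 109.1]), array([ 27.2, 109.2])]
 white px [333.8 201.4] [43  3 92] z22: [array([-71.4,  60.4]), array([-19.9,  61. ])] z35: [array([-71.,  65.]), array([-21.3,  65.5])]
 white px [382.7 201.5] [26  2 51] z22: [array([-0.3, 60.6]), array([30.3, 60.7])] z35: [array([-2.4, 65.1]), array([27.1, 65.2])]
 white px [370.  219.6] [ 5 14 43] z22: [array([ 0.7, 27.9]), array([ 0.9, 45.5])] z35: [array([-1.4, 33.6]), array([-1.2, 50.6])]
knob px [286.6 183.7] stand z48 [ 1.2 89.3 48. ]
 white px [267.6 163.7] [ 87   3 201] z22: [array([-74.9, 106.4]), array([ 26.9, 106.3])] z35: [array([-70.9, 109.3]), array([ 27.3, 109.2])]
 white px [248.3 200. ] [ 42   3 121] z22: [array([-74.5,  60.9]), array([-24.1,  60.9])] z35: [array([-70.5,  65.4]), array([-21.8,  65.4])]
 white px [298.7 200.1] [25  3 66] z22: [array([-1.9, 60.7]), array([27.6, 60.7])] z35: [array([-0.5, 65.3]), array([28. , 65.2])]
 white px [290.  217.8] [ 3 14 40] z22: [array([ 1. , 46.4]), array([ 0.8, 28.8])] z35: [array([ 2.4, 51.4]), array([ 2.2, 34.4])]
knob [ 0.9 88.4 45.4] [0.1, 0.1] 27.6833
```

View pics/w5c.png

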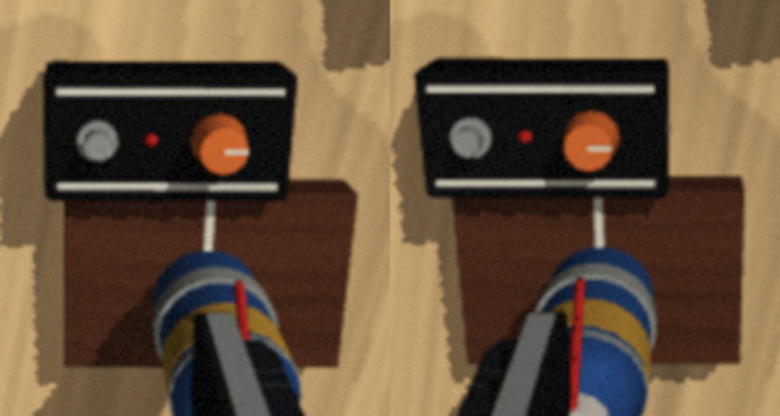

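Alignment looks good: the knob and line are both at x≈0.85 and parallel. To confirm it's flush, I'll push again with a higher force stop and see whether the pedal still moves.

```bash
python3 - <<'E'
from h import *
bot.move_ptp(W(-21,150,130),OR)
bot.movel(W(-21,142,9),max_speed=100,threshold=8)
bot.movel(W(-21,130,9),max_speed=50,threshold=8)
for y in np.arange(129,117,-1.):
    r=bot.movel(W(-21,y,9),max_speed=10,threshold=18); bot.dwell(.1)
    s=bot.get_state(); f=RS.T@s["contact_force"][:2]; print(y,r,Sf(s["tcp_pos"])[1],f.round(1))
    if r or f[1]>12: break
y=Sf(bot.get_state()["tcp_pos"])[1]
bot.movel(W(-21,y+12,9),max_speed=60); bot.movel(W(-21,y+12,150),max_speed=200)
a=look("pics/w6a.png",-60,105); b=look("pics/w6b.png",40,105)
k=[measure(*a),measure(*b)]; t,e=tri([a[0],b[0]],k); print("knob",Sf(t),e,bot.get_state()["t"])
cv2.imwrite("pics/side6.png",cv2.resize(imaging.capture("side")[140:270,240:400],None,fx=4.5,fy=4.5,interpolation=cv2.INTER_CUBIC))
E
```

```text
129.0 False 129.1 [0.1 0. ]
128.0 False 128.0 [-0.8  0.3]
127.0 False 127.2 [0.9 2.1]
126.0 False 127.3 [0.3 4.8]
125.0 False 127.3 [0.7 7.8]
124.0 False 127.3 [ 0.9 10.9]
123.0 False 127.3 [ 1.6 13.5]
knob px [375.3 185.3] stand z48 [ 0.5 89.  48. ]
 white px [355.2 165. ] [ 87   3 260] z22: [array([-71. , 106.1]), array([ 30.3, 106.2])] z35: [array([-70.6, 109.1]), array([ 27.2, 109.2])]
 white px [333.7 201.3] [43  3 99] z22: [array([-71.4,  60.6]), array([-19.9,  61. ])] z35: [array([-71. ,  65.2]), array([-21.3,  65.6])]
 white px [383.  201.5] [25  2 50] z22: [array([ 0.9, 60.6]), array([30.3, 60.7])] z35: [array([-1.2, 65.2]), array([27.1, 65.2])]
 white px [370.  219.3] [ 5 13 41] z22: [array([ 0.7, 29.2]), array([ 0.9, 45.6])] z35: [array([-1.4, 34.8]), array([-1.2, 50.6])]
knob px [286.6 183.7] stand z48 [ 1.2 89.3 48. ]
 white px [266.9 163.7] [ 87   3 198] z22: [array([-74.9, 106.3]), array([ 26.9, 106.4])] z35: [array([-70.9, 109.2]), array([ 27.3, 109.3])]
 white px [248.5 200. ] [ 42   3 122] z22: [array([-74.5,  60.9]), array([-24.1,  60.9])] z35: [array([-70.5,  65.4]), array([-21.8,  65.4])]
 white px [299. 200.] [25  3 71] z22: [array([-2. , 60.7]), array([27.6, 60.9])] z35: [array([-0.5, 65.2]), array([28. , 65.4])]
 white px [289.9 218. ] [ 3 14 39] z22: [array([ 1. , 46.4]), array([ 0.8, 28.8])] z35: [array([ 2.4, 51.4]), array([ 2.2, 34.4])]
knob [ 0.9 88.4 45.4] [0.2, 0.2] 35.5083
```

View pics/side6.png

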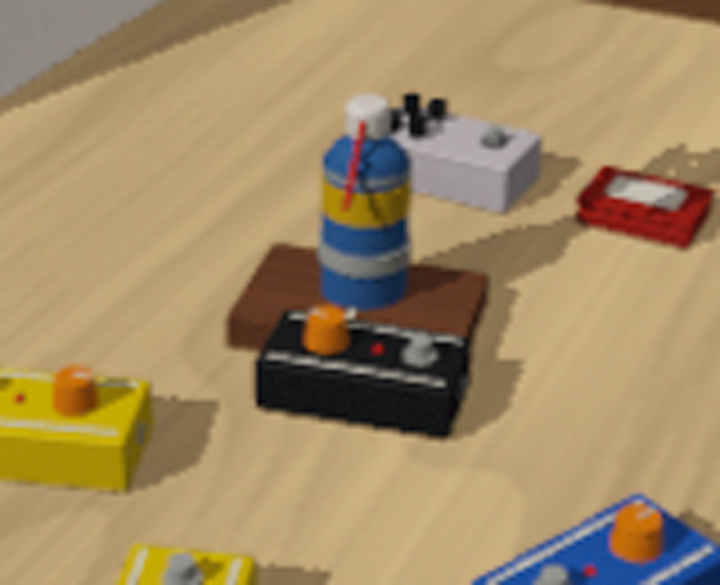

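Flush confirmed: the pedal stays at 127.3 while the force climbs to 13.5 N, and its pose is unchanged. The bystanders look undisturbed. Now I'll press the cap with the fingers shut.

```bash
python3 - <<'E'
from h import *
bot.grip(0.0)
bot.move_ptp(W(.85,2.2,190),OR)
bot.movel(W(.85,2.2,152),max_speed=60,threshold=8)
bot.dwell(.2); f0=bot.get_state()["contact_force"][2]
for z in np.arange(148,126,-1.5):
    bot.movel(W(.85,2.2,z),max_speed=15,threshold=40); bot.dwell(.1)
    s=bot.get_state(); f=s["contact_force"][2]-f0; print(z,s["tcp_pos"][2].round(1),f.round(1),s["contact_force"][:2].round(1))
    if f>16: break
bot.dwell(.3)
bot.movel(W(.85,2.2,200),max_speed=50)
a=look("pics/w7a.png",-60,105); b=look("pics/w7b.png",40,105)
k=[measure(*a),measure(*b)]; t,e=tri([a[0],b[0]],k); print("knob",Sf(t),e,bot.get_state()["t"])
cv2.imwrite("pics/side7.png",cv2.resize(imaging.capture("side")[140:270,240:400],None,fx=4.5,fy=4.5,interpolation=cv2.INTER_CUBIC))
A,B=[cv2.imread(f"pics/side{i}.png").astype(int) for i in(6,7)]
D=(abs(A-B).max(2)>50); print("changed px",D.sum())
E
```

```text
148.0 148.0 0.4 [-0.2  0.7]
146.5 146.5 0.2 [ 0.2 -0.5]
145.0 145.2 0.0 [ 0.2 -0.8]
143.5 143.7 2.6 [-0.3 -0.6]
142.0 142.2 3.4 [ 0.2 -0.8]
140.5 140.7 4.6 [0.4 0.1]
139.0 139.4 7.3 [-0.5  0.4]
137.5 138.9 12.0 [-3.8  1.2]
136.0 138.8 21.2 [-6.   2.9]
knob px [374.7 184. ] stand z48 [ 0.6 88.9 48. ]
 white px [352.2 163.8] [ 88   3 218] z22: [array([-71.4, 105.8]), array([ 31.2, 106.3])] z35: [array([-70.9, 108.8]), array([ 28. , 109.2])]
 white px [332.3 200. ] [ 42   3 123] z22: [array([-70.6,  60.9]), array([-20.4,  60.8])] z35: [array([-70.2,  65.4]), array([-21.7,  65.3])]
 white px [382.4 200. ] [26  3 69] z22: [array([ 0.4, 60.7]), array([31.1, 61. ])] z35: [array([-1.6, 65.2]), array([27.9, 65.5])]
 white px [369.3 217.4] [ 4 14 48] z22: [array([ 0.8, 28.8]), array([ 0.6, 46.4])] z35: [array([-1.3, 34.5]), array([-1.5, 51.5])]
knob px [286.6 183.7] stand z48 [ 1.3 89.3 48. ]
 white px [265.7 163.6] [ 87   3 187] z22: [array([-74.9, 106.2]), array([ 26.9, 106.6])] z35: [array([-70.9, 109.2]), array([ 27.3, 109.5])]
 white px [248.5 200. ] [ 42   3 122] z22: [array([-74.5,  60.8]), array([-24.1,  60.8])] z35: [array([-70.5,  65.4]), array([-21.8,  65.3])]
 white px [299.5 199.9] [25  3 57] z22: [array([-1.9, 60.8]), array([27.6, 61. ])] z35: [array([-0.5, 65.3]), array([28. , 65.5])]
 white px [290.  217.7] [ 3 14 41] z22: [array([ 1.2, 46.3]), array([ 0.8, 28.7])] z35: [array([ 2.5, 51.4]), array([ 2.2, 34.4])]
knob [ 1.  88.3 45.4] [0.2, 0.2] 44.4083
changed px 2122
```

View pics/side7.png

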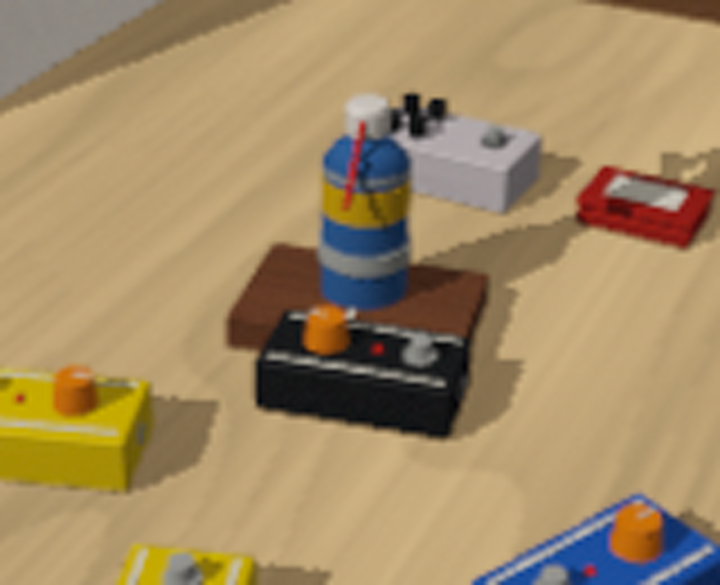

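The cap went from 145 down to 138.9, hit its stop, and is back up; the pedal hasn't moved. The pixels that changed look like the arm's shadow. The arm is clear, so I'm handing in.

```bash
python3 - <<'E'
from h import *
s=bot.get_state(); print(s["tcp_pos"],s["contact_force"],s["t"]); bot.sign_off()
E
```

```text
[575.56091104 -46.28978837 250.42554888] [0.29105041 0.08785968 0.46823335] 44.4583
the job is handed in; nothing more can be done
```

The black pedal is flush against the front of the spray can's base, with its orange knob in line with the white line. The cap was then pressed all the way down and sprang back up. I handed the job in at 44.5 s with the arm clear of everything.

I slid the pedal by pushing it on the board: first towards the base, then 6.5 mm along it to line up the knob, then on until it was flush.

**Last checks**
- **Flush:** pushing again up to 13.5 N did not move the pedal, and it is parallel to the base within about 0.5 mm over its length.
- **Knob:** it measured x ≈ 1.0 mm and the white line x ≈ 0.85 mm, the same before and after the press.
- **Cap:** it went from 145 to 138.8 mm and met a hard stop at 21 N. The picture afterwards shows it up again.
- **Bystanders:** the silver pedal and red tin look unmoved in the last picture. I did not recheck the green slide or capo, but nothing went near them.

**Disagreements**
- With the pedal flush, its centre measured y ≈ 87.2 mm instead of 85. I put this down to my estimate of the stand's position being about 2 mm off, and trusted the push test.
- The knob's height came out at 45 mm, below the 53 mm of its top, because the colour mask's centre includes the knob's side.

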